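# Stow the castors in the divided box

## Robot

A 6-joint arm with a two-finger parallel gripper is mounted at the origin on a cart in front of the work surface, level with it; the furniture and walls round the work are solid. World frame = base frame: x ahead of the robot, y to its left, z up, the work surface at z = 0. Lengths are in mm, angles in rad, forces in N, time in s.
With the tool pointing down it reaches from about 350 to 875 mm from the base axis. Payload 4.2 kg.
Tool frame: the origin (TCP) lies midway between the tips of the shut fingers; the grasp point (between the pads) lies 19 mm behind it; z points along the fingers, y is the line along which they close (so a half turn about z gives the same grasp; the last joint's range is limited). The gripper opens to 85 mm and grips with 20 to 120 N. Pads are 22 mm wide; open, the fingers measure 114 mm over their backs; the gripper's body (76 mm by 85 mm) begins 54 mm behind the grasp point. The pads swing forward as they close: fully open they stand 13 mm farther back than shut.
Start: joints at [1.429, 0.385, 0.008, 0, -1.194, -0.259], TCP at [243.814, 575.46, 231.312] pointing down, gripper open.
Joint ranges: [-3.14, 3.14], [-1.21, 2.06], [-1.07, 1.41], [-3.16, 2.05], [-2.99, -0.16], [-3.1, 3.1]. Speed limits (rad/s): [2.79, 2.79, 3.14, 3.14, 3.14, 3.14].

## Interface

Orientations are given as a unit quaternion [x, y, z, w].
In Python, from bench import arm gives the robot as it stands. The module is installed in compiled form; this text tells all that it offers.
- The arm moves only by the shell command python3 -m handwheel 'ROWS' [OPENING]. ROWS is JSON, a list of rows, each an object of numbers: "x", "y", "z": the shift along the world's x, y, z each as a share of 20 cm, from -1 to 1; "ax", "ay", "az": the turn, a rotation vector about the world's x, y, z each as a share of 90 degrees, from -1 to 1. In form: [{"x": .., "y": .., "z": .., "ax": .., "ay": .., "az": ..}, ...]. A call has exactly 8 rows; each row shifts and turns the commanded pose from where the row before left it; what a row does not reach is not made up. A row lasts 1/10 s, in which the tool goes at most 50 mm and 8.59 degrees, less where a joint would pass 70% of its speed; a pose out of reach is approached as far as the arm can. A call with a number of a shift or a turn outside -1 to 1 is refused whole. A call with a gripper value outside its range is refused whole. OPENING is the opening, from -1 (shut) to 1 (fully open), set as the call begins (- or left out, the last holds). The fingers move at their own pace and stop on an object; the grip force is fixed at half the most. Time passes only in rows, so rows that do not move let the fingers close, or fill a call up. It gives the time, the measured TCP pose, the force, the opening and the grip force at its end, in the units of the state.
- arm.read_state(): the state, without advancing time (a new reading comes with each control period).
- arm.get_image(name): name is "scene" or "top" or "wrist"; returns the picture (400x640x3 uint8, red, green, blue); there is no depth.
- arm.camera_params(name): a dict with "K" (3x3 intrinsics, pixels), "position" and "orientation" of the camera in the world. Camera axes: x right, y down, z forward; pixel columns grow to the right and rows downward; lengths in mm; the calibration is good to about 2 mm. The wrist camera is an equidistant fisheye: a pixel r from the principal point sees the ray r / f radians off the axis. A picture is of the moment at which its call begins: read the wrist's pose just before it. camera_params takes no time and is no camera call; for the wrist camera it gives the pose at the moment of the call.
- arm.job_done(): hands the job in; it is judged then, once.
The state is a dict: "clock": time; "joints": joint angles; "joint_vel": joint speeds; "joint_efforts": joint torques, N m; "position": TCP position; "ee_rot": TCP orientation; "contact_force": force on the tool from outside, world axes, zero at the start; "wrist_torque": the same for the moment, N m; "gripper_width": finger opening in mm; "grasp_force": force on a finger pad.
Only numpy, scipy, OpenCV 4.12 (cv2) and the standard library are available. Lean on these libraries where they do the work, as an engineer would, in place of code of your own. Each camera call takes 0.05 s, during which the arm holds its last target. There are 200 camera calls.

## Task

Two castors are still standing out at the left end of the bench, beside the divided wooden box. Put each of them into an empty compartment of the box, one castor to a compartment, standing upright on its plate, flat on the compartment's floor with the wheel up, like the one already stowed there; leave that one standing in a compartment of its own. The tape measure near them and the things further along the bench are not part of this.

Things in the scene. Friction and masses are not known exactly. Their poses are not given: they have to be found in the camera images.
- castor_a_centre (a point): First loose castor, on the bench: a castor, 84 mm high: plate at the foot, fork, wheel on top. Origin half-way up, 42 mm over the plate's underside; z up, x along the axle. Along x: plate 56 mm, fork over its two flat cheeks 36 mm (they rise to 63 mm over the underside), wheel 24 mm. Along y: plate -38 to +24 mm, wheel -26 to +38. Grip it across the cheeks, at y 0 to +6 mm, 14 to 20 mm above the origin. 0.3 to 0.6 kg.
- castor_b_centre (a point): Second loose castor, standing on the bench; same shape, size and origin as the first.
- castor_c_centre (a point): The castor already stowed, in any one of the box's three compartments; same shape, size and origin as the first. Its x lies along the box's y.
- box: Open plywood box fixed to the bench, 308 x 94 x 35 mm high. Origin at the centre of its underside; z up, x along its row of three compartments, which are centred at x = -101, 0, +101 mm, y = 0, each 96 (x) by 84 mm (y) inside. Walls and dividers 5 mm thick, tops 35 mm and floor 8 mm above the bench. With its axle along the box's y a castor has 11 mm to spare each way in x, 14 mm in y.

How it is judged (in metres and radians):
At the end, for the whole second after the job is handed in: Each of the three castors stands in a compartment of its own: centre within 30 mm of the compartment's centre along and across the row, plate on the floor (height within 7 mm of resting flat), wheel up and within about 10 degrees of upright ((x of castor_a_centre in the frame of box between -0.131 and -0.071 m or x of castor_a_centre in the frame of box between -0.03 and 0.03 m or x of castor_a_centre in the frame of box between 0.071 and 0.131 m) and y of castor_a_centre in the frame of box between -0.03 and 0.03 m and z of castor_a_centre in the frame of box between 0.043 and 0.057 m and angle between each of castor_a_centre, castor_b_centre, castor_c_centre's own z axis and vertical below 0.17 rad and (x of castor_b_centre in the frame of box between -0.131 and -0.071 m or x of castor_b_centre in the frame of box between -0.03 and 0.03 m or x of castor_b_centre in the frame of box between 0.071 and 0.131 m) and y of castor_b_centre in the frame of box between -0.03 and 0.03 m and z of castor_b_centre in the frame of box between 0.043 and 0.057 m and (x of castor_c_centre in the frame of box between -0.131 and -0.071 m or x of castor_c_centre in the frame of box between -0.03 and 0.03 m or x of castor_c_centre in the frame of box between 0.071 and 0.131 m) and y of castor_c_centre in the frame of box between -0.03 and 0.03 m and z of castor_c_centre in the frame of box between 0.043 and 0.057 m); the robot touches nothing.
It also fails if it takes over 66 s, if anything falls off the work surface, if the arm or the gripper's body presses on something with over 40 N, if the wrist force passes 120 N, or if a joint passes its speed limit or range.

## Working session

There is one attempt and no reset: what is moved stays moved. The work goes in short steps, Python scripts to look and compute and a shell command to move; the robot and the scene stay as the last step left them, time stands still between calls to the robot, and variables do not carry over. Pictures are saved under pics/ and viewed, at most 10 in all, crops included, and the job is handed in when it is done.

```bash
mkdir -p pics
cat > h.py <<'E'
import numpy as np, cv2
from scipy.spatial.transform import Rotation as R
from bench import arm
def ray(cp,u,v,fish=False):
    K=np.array(cp["K"]);x=(u-K[0,2])/K[0,0];y=(v-K[1,2])/K[1,1]
    if fish:
        t=np.hypot(x,y);d=np.array([x/t*np.sin(t),y/t*np.sin(t),np.cos(t)]) if t>1e-9 else np.array([0,0,1.])
    else: d=np.array([x,y,1.])
    return np.array(cp["position"]),R.from_quat(cp["orientation"]).apply(d)
def plane(cp,u,v,z,fish=False):
    p,d=ray(cp,u,v,fish);return p+d*(z-p[2])/d[2]
def save(n,f):
    cp=arm.camera_params(n);im=arm.get_image(n);cv2.imwrite(f,im[:,:,::-1]);return cp,im
E
python3 - <<'E'
from h import *
for n in("top","wrist","scene"):
    cp,im=save(n,f"pics/{n}0.png");print(n,np.array(cp["K"]).round(1).tolist(),np.round(cp["position"]),np.round(R.from_quat(cp["orientation"]).as_matrix(),2).tolist())
s=arm.read_state();print(s)
E
```

```text
top [[451.2, 0.0, 322.0], [0.0, 451.2, 204.3], [0.0, 0.0, 1.0]] [ 434. -172.  922.] [[0.0, -1.0, 0.1], [-1.0, -0.0, 0.02], [-0.02, -0.1, -1.0]]
wrist [[309.7, 0.0, 314.9], [0.0, 309.7, 194.9], [0.0, 0.0, 1.0]] [307. 549. 373.] [[-0.39, -0.89, -0.25], [-0.92, 0.38, 0.1], [0.0, 0.27, -0.96]]
scene [[511.6, 0.0, 318.8], [0.0, 511.6, 202.9], [0.0, 0.0, 1.0]] [104. 477. 404.] [[-0.83, -0.23, 0.51], [-0.56, 0.31, -0.77], [0.01, -0.92, -0.39]]
{'clock': 0.15, 'joints': array([ 1.42861740e+00,  3.85367364e-01,  6.93351127e-03, -2.99109750e-04,
       -1.19397640e+00, -2.58584196e-01]), 'joint_vel': array([ 0.00107023, -0.00321544,  0.00323854,  0.00218184,  0.00021222,
        0.00010524]), 'joint_efforts': array([-8.37815751e-04, -3.92676723e+01,  1.88582665e+01,  4.18861359e+00,
       -3.40740822e-03,  2.83408092e-06]), 'position': array([243.66468472, 575.0782405 , 230.48585954]), 'ee_rot': array([ 9.79979396e-01, -1.99097246e-01, -9.18413392e-05,  8.13682857e-04]), 'contact_force': array([0.26775521, 0.35439777, 0.82114416]), 'wrist_torque': array([-0.03630231, -0.01082339,  0.0220812 ]), 'grasp_force': 0.0, 'gripper_width': 85.28034765779238}
```

View pics/top0.png

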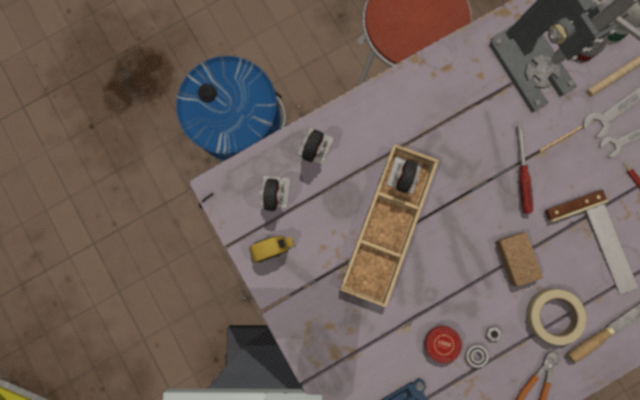

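View pics/wrist0.png

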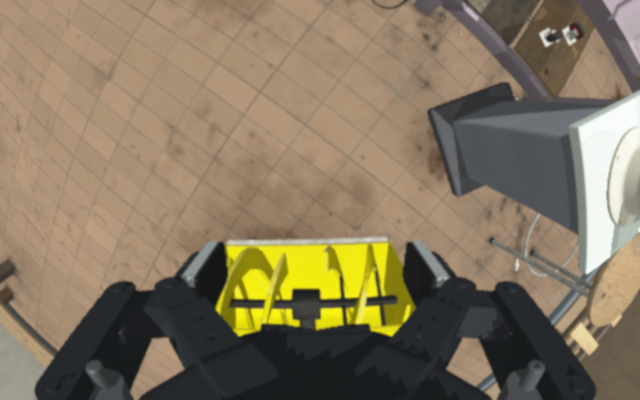

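The top view shows castors at about (313,146) and (272,193), the tape measure at (270,248), and the box from (415,165) to (370,285). The stowed castor is in the far compartment. The wrist camera sees only floor and the yellow cart tray. Next I'll enlarge the region.

Run:
```python
from h import *
im=cv2.imread("pics/top0.png");c=im[120:315,240:445]
cv2.imwrite("pics/topc.png",cv2.resize(c,None,fx=3,fy=3,interpolation=cv2.INTER_CUBIC))
```

```text
(no output)
```

View pics/topc.png

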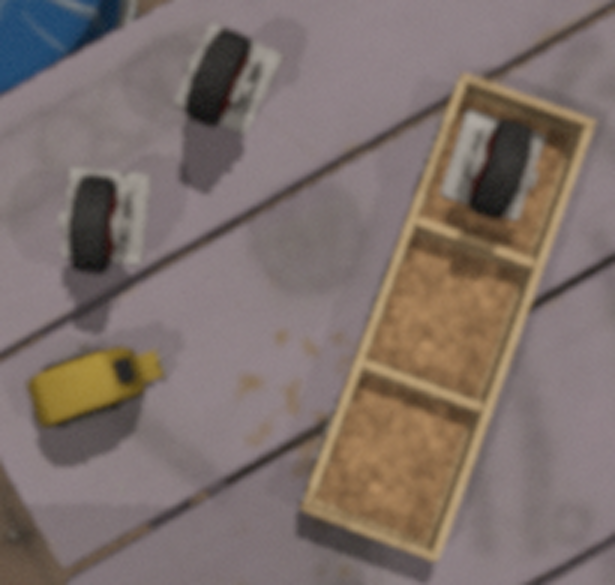

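View pics/scene0.png

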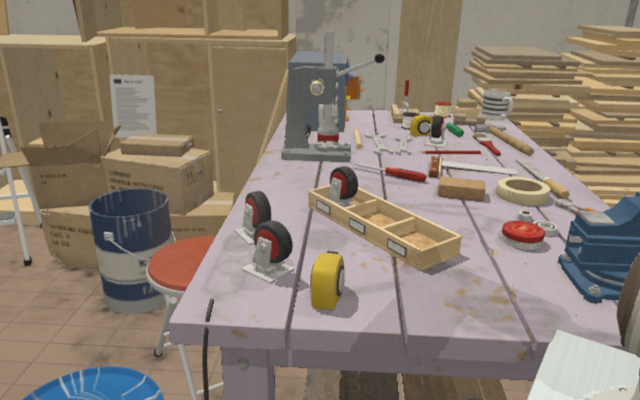

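The scene view confirms two loose castors near (257,213) and (272,243), and a stowed one at (343,185). In all three the wheel overhangs towards the robot. I'll measure these next.

Run:
```python
from h import *
cp=arm.camera_params("top");im=cv2.imread("pics/top0.png")
C=[plane(cp,240+u/3,120+v/3,35)[:2] for u,v in[(465,75),(593,122),(437,555),(303,505)]]
C=np.array(C);print("box",C.round(),[np.linalg.norm(C[i]-C[i-1]).round() for i in range(4)],C.mean(0).round(1))
ax=(C[0]+C[1]-C[2]-C[3]);ax/=np.linalg.norm(ax);print("row dir",ax,np.degrees(np.arctan2(ax[1],ax[0])))
for k in(-101,0,101):print(k,(C.mean(0)+k*ax).round(1))
hsv=cv2.cvtColor(im,cv2.COLOR_BGR2HSV)
for n,(u0,v0,u1,v1) in dict(a=(298,125,335,165),b=(258,173,292,213),c=(385,150,425,195)).items():
    m=(im[v0:v1,u0:u1].max(2)<85).astype(np.uint8)
    k,l,st,ce=cv2.connectedComponentsWithStats(m);i=1+st[1:,4].argmax()
    p=np.argwhere(l==i)[:,::-1].astype(np.float32);r=cv2.minAreaRect(p);b=cv2.boxPoints(r)
    c=r[0]
    P=plane(cp,c[0]+u0,c[1]+v0,52);e=[b[1]-b[0],b[2]-b[1]];e=max(e,key=np.linalg.norm);e=e if e[1]>0 else -e
    P2=plane(cp,c[0]+u0+e[0]/2,c[1]+v0+e[1]/2,52);d=(P2-P)[:2]
    d/=np.linalg.norm(d)
    print(n,"rect",np.round(r,1) if 0 else r,"wheelc",P[:2].round(1),"ydir ang",np.degrees(np.arctan2(d[1],d[0])).round(1),"grip pt(y+3)",(P[:2]-3*d).round(1),"px",(c[0]+u0,c[1]+v0))
s=arm.read_state();M=R.from_quat(s["ee_rot"]).as_matrix();print(M.round(3),s["position"],"tool y ang",np.degrees(np.arctan2(M[1,1],M[0,1])))
```

```text
box [[ 641. -303.]
 [ 609. -387.]
 [ 326. -281.]
 [ 358. -195.]] [np.float64(303.0), np.float64(90.0), np.float64(302.0), np.float64(92.0)] [ 483.3 -291.6]
row dir [ 0.93528522 -0.35389483] -20.72572649232555
-101 [ 388.9 -255.9]
0 [ 483.3 -291.6]
101 [ 577.8 -327.3]
a rect ((15.599998474121094, 21.69999885559082), (18.657434463500977, 33.203914642333984), 18.43494987487793) wheelc [ 633.2 -141.1] ydir ang 162.1 grip pt(y+3) [ 636. -142.] px (313.5999984741211, 146.69999885559082)
b rect ((12.5, 22.5), (33.0, 15.0), 90.0) wheelc [536.6 -57.7] ydir ang -179.2 grip pt(y+3) [539.6 -57.7] px (270.5, 195.5)
c rect ((24.700000762939453, 24.100000381469727), (20.124608993530273, 39.80200958251953), 26.56505012512207) wheelc [ 579.  -328.3] ydir ang 153.1 grip pt(y+3) [ 581.6 -329.6] px (409.70000076293945, 174.10000038146973)
[[ 0.921 -0.39  -0.001]
 [-0.39  -0.921 -0.002]
 [ 0.     0.002 -1.   ]] [243.66468472 575.0782405  230.48585954] tool y ang -112.96836140088041
```

```bash
python3 -m handwheel '[{"x":0.05,"y":-0.1,"z":0,"ax":0,"ay":0,"az":0.016},{"x":0.09,"y":-0.2,"z":0,"ax":0,"ay":0,"az":0.016},{"x":0.095,"y":-0.2,"z":0,"ax":0,"ay":0,"az":0.016},{"x":0.095,"y":-0.2,"z":0,"ax":0,"ay":0,"az":0.016},{"x":0.095,"y":-0.2,"z":0,"ax":0,"ay":0,"az":0.016},{"x":0.095,"y":-0.2,"z":0,"ax":0,"ay":0,"az":0.016},{"x":0.095,"y":-0.2,"z":0,"ax":0,"ay":0,"az":0.016},{"x":0.095,"y":-0.2,"z":0,"ax":0,"ay":0,"az":0.016}]' 1
python3 -m handwheel '[{"x":0.095,"y":-0.2,"z":0,"ax":0,"ay":0,"az":0.016},{"x":0.095,"y":-0.2,"z":0,"ax":0,"ay":0,"az":0.016},{"x":0.095,"y":-0.2,"z":0,"ax":0,"ay":0,"az":0.016},{"x":0.095,"y":-0.2,"z":0,"ax":0,"ay":0,"az":0.016},{"x":0.095,"y":-0.2,"z":0,"ax":0,"ay":0,"az":0.016},{"x":0.095,"y":-0.2,"z":0,"ax":0,"ay":0,"az":0.016},{"x":0.095,"y":-0.2,"z":0,"ax":0,"ay":0,"az":0.016},{"x":0.05,"y":-0.15,"z":-0.1,"ax":0,"ay":0,"az":0.016}]'
python3 -m handwheel '[{"x":0.05,"y":-0.1,"z":-0.1,"ax":0,"ay":0,"az":0},{"x":0.01,"y":-0.01,"z":0,"ax":0,"ay":0,"az":0},{"x":0,"y":0,"z":0,"ax":0,"ay":0,"az":0},{"x":0,"y":0,"z":0,"ax":0,"ay":0,"az":0},{"x":0,"y":0,"z":0,"ax":0,"ay":0,"az":0},{"x":0,"y":0,"z":0,"ax":0,"ay":0,"az":0},{"x":0,"y":0,"z":0,"ax":0,"ay":0,"az":0},{"x":0,"y":0,"z":0,"ax":0,"ay":0,"az":0}]'
python3 - <<'E'
from h import *
s=arm.read_state();M=R.from_quat(s["ee_rot"]).as_matrix();print(s["position"],M.round(3).tolist(),s["joints"])
cp,im=save("wrist","pics/w1.png");print(cp)
E
```

```text
clock: 0.95
position: [386.1, 273.7, 231.3]
ee_rot: [0.995, -0.099, -0.0, -0.0]
contact_force: [0.6, 0.6, 0.3]
gripper_width: 85.2
grasp_force: 0.0
clock: 1.75
position: [531.6, -36.7, 213.4]
ee_rot: [1.0, 0.001, 0.003, -0.0]
contact_force: [0.6, 0.4, -0.2]
gripper_width: 85.4
grasp_force: 0.0
clock: 2.55
position: [540.8, -56.1, 191.7]
ee_rot: [1.0, 0.001, 0.0, -0.0]
contact_force: [-0.2, -0.5, 0.3]
gripper_width: 85.4
grasp_force: 0.0
[540.81199819 -56.13847986 191.66574938] [[1.0, 0.002, 0.001], [0.002, -1.0, 0.0], [0.001, -0.0, -1.0]] [ 1.94879510e-01  2.80017378e-01 -2.52456164e-01  1.23777446e-05
 -1.03772944e+00  1.37798338e+00]
{'K': array([[309.70691629,   0.        , 314.88916327],
       [  0.        , 309.70691629, 194.93804822],
       [  0.        ,   0.        ,   1.        ]]), 'position': array([608.90759612, -56.05570576, 334.32201854]), 'orientation': array([ 0.70156497, -0.69976533, -0.09478031,  0.09566494])}
```

View pics/w1.png

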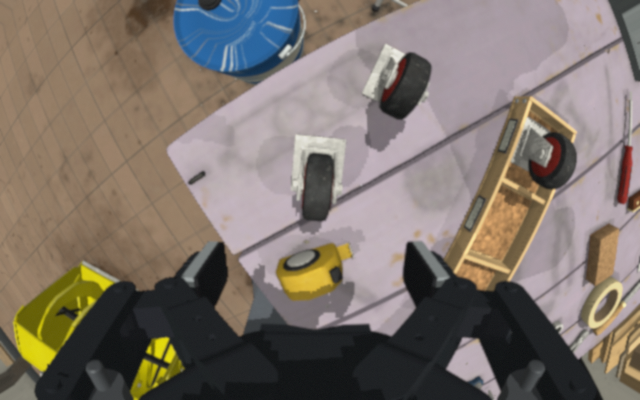

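The wrist view shows castor b nearly centred: plate corners at (296,136) and (345,138), wheel at about (319,186). Castor a is at about (400,82), with its plate's left edge running (385,44) to (363,92).

Run:
```python
from h import *
cp=arm.camera_params("wrist");im=cv2.imread("pics/w1.png")
g=lambda u,v,z:plane(cp,u,v,z,True)[:2]
for q in[(296,136),(345,138),(293,195),(341,185),(385,44),(363,92)]:print(q,g(*q,4).round(1))
for n,(u0,v0,u1,v1) in dict(a=(375,48,440,125),b=(299,148,340,224)).items():
    c=im[v0:v1,u0:u1];m=(c.max(2)<88).astype(np.uint8)
    k,l,st,ce=cv2.connectedComponentsWithStats(m);i=1+st[1:,4].argmax()
    p=np.argwhere(l==i)[:,::-1].astype(np.float32)+[u0,v0];r=cv2.minAreaRect(p.astype(np.float32));print(n,r)
    # vertical-plane check: wheel centre at z 52
    print("rect c",g(*r[0],52).round(1))
    b=cv2.boxPoints(r);print([g(*q,52).round(1).tolist() for q in b])
```

```text
(296, 136) [582.5 -36.4]
(345, 138) [580.6 -88.7]
(293, 195) [517.3 -32.5]
(341, 185) [528.8 -85.4]
(385, 44) [ 684.7 -131.1]
(363, 92) [ 630.4 -107.3]
a ((405.5384216308594, 86.69232177734375), (36.61021423339844, 67.11872863769531), 33.690067291259766)
rect c [ 634.4 -139.9]
[[616.1, -108.0], [671.2, -143.2], [654.5, -173.9], [598.5, -137.5]]
b ((317.69256591796875, 189.4154052734375), (29.110631942749023, 71.3517074584961), 7.253194808959961)
rect c [536.1 -59.3]
[[502.4, -41.0], [571.4, -50.0], [568.1, -76.5], [498.6, -69.2]]
```

```bash
python3 -m handwheel '[{"x":-0.006,"y":-0.016,"z":-0.05,"ax":0,"ay":0,"az":-0.033},{"x":0,"y":0,"z":-0.13,"ax":0,"ay":0,"az":0},{"x":0,"y":0,"z":-0.15,"ax":0,"ay":0,"az":0},{"x":0,"y":0,"z":-0.15,"ax":0,"ay":0,"az":0},{"x":0,"y":0,"z":-0.13,"ax":0,"ay":0,"az":0},{"x":0,"y":0,"z":-0.1,"ax":0,"ay":0,"az":0},{"x":0,"y":0,"z":-0.05,"ax":0,"ay":0,"az":0},{"x":0,"y":0,"z":0,"ax":0,"ay":0,"az":0}]'
python3 -m handwheel '[{"x":0,"y":0,"z":0,"ax":0,"ay":0,"az":0},{"x":0,"y":0,"z":0,"ax":0,"ay":0,"az":0},{"x":0,"y":0,"z":0,"ax":0,"ay":0,"az":0},{"x":0,"y":0,"z":0,"ax":0,"ay":0,"az":0},{"x":0,"y":0,"z":0,"ax":0,"ay":0,"az":0},{"x":0,"y":0,"z":0,"ax":0,"ay":0,"az":0},{"x":0,"y":0,"z":0,"ax":0,"ay":0,"az":0},{"x":0,"y":0,"z":0,"ax":0,"ay":0,"az":0}]' -1
```

```text
clock: 3.4
position: [538.8, -59.9, 38.1]
ee_rot: [1.0, -0.025, -0.001, 0.0]
contact_force: [0.9, 0.6, -0.2]
gripper_width: 85.3
grasp_force: 0.0
clock: 4.2
position: [540.6, -59.5, 40.7]
ee_rot: [1.0, -0.025, 0.001, -0.0]
contact_force: [-1.0, 1.4, 6.4]
gripper_width: 35.0
grasp_force: 62.2
```

```bash
python3 -m handwheel '[{"x":0,"y":0,"z":0.05,"ax":0,"ay":0,"az":0},{"x":0,"y":0,"z":0.1,"ax":0,"ay":0,"az":0},{"x":0,"y":0,"z":0.15,"ax":0,"ay":0,"az":0},{"x":0,"y":0,"z":0.15,"ax":0,"ay":0,"az":0},{"x":-0.02,"y":-0.03,"z":0.05,"ax":0,"ay":0,"az":-0.02},{"x":-0.05,"y":-0.06,"z":0,"ax":0,"ay":0,"az":-0.02},{"x":-0.08,"y":-0.1,"z":0,"ax":0,"ay":0,"az":-0.02},{"x":-0.1,"y":-0.13,"z":0,"ax":0,"ay":0,"az":-0.02}]'
python3 -m handwheel '[{"x":-0.12,"y":-0.15,"z":0,"ax":0,"ay":0,"az":-0.03},{"x":-0.12,"y":-0.15,"z":0,"ax":0,"ay":0,"az":-0.03},{"x":-0.1,"y":-0.13,"z":0,"ax":0,"ay":0,"az":-0.03},{"x":-0.08,"y":-0.1,"z":0,"ax":0,"ay":0,"az":-0.027},{"x":-0.06,"y":-0.08,"z":0,"ax":0,"ay":0,"az":0},{"x":-0.038,"y":-0.048,"z":0,"ax":0,"ay":0,"az":0},{"x":0,"y":0,"z":0,"ax":0,"ay":0,"az":0},{"x":0,"y":0,"z":0,"ax":0,"ay":0,"az":0}]'
python3 - <<'E'
from h import *
s=arm.read_state();M=R.from_quat(s["ee_rot"]).as_matrix();print(s["position"],np.degrees(np.arctan2(M[1,1],M[0,1])),s["joints"],s["contact_force"],s["gripper_width"])
cp,im=save("wrist","pics/w2.png");print(cp["position"],cp["orientation"])
E
```

```text
clock: 5.0
position: [486.8, -124.4, 137.1]
ee_rot: [0.996, -0.089, -0.002, -0.0]
contact_force: [-0.1, -0.8, -3.4]
gripper_width: 34.6
grasp_force: 60.9
clock: 5.8
position: [385.3, -255.3, 138.5]
ee_rot: [0.984, -0.18, -0.001, -0.0]
contact_force: [0.8, 0.4, -3.6]
gripper_width: 35.1
grasp_force: 61.0
[ 385.26867473 -255.27708546  138.51391881] -110.69782710611439 [-2.32330700e-01  2.07238208e-01 -5.09686510e-01 -3.92679915e-04
 -8.55426634e-01  1.44213966e+00] [ 0.77427745  0.35190785 -3.5910589 ] 35.05702351812079
[ 449.28992213 -279.27539565  281.032255  ] [-0.56355383  0.81488347  0.11117553 -0.07753717]
```

View pics/w2.png

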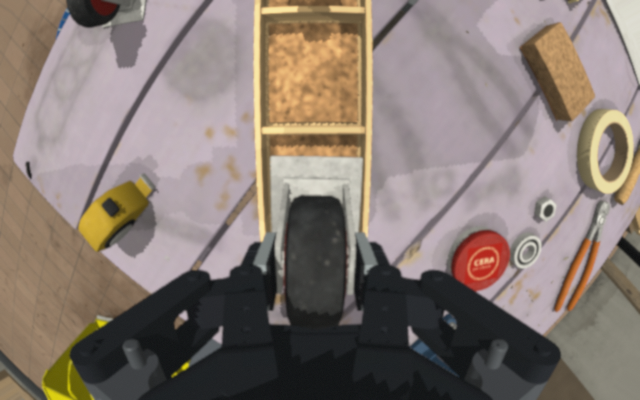

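The castor is held upright over the near compartment. The box's near divider is at about v=130 (outer walls u≈257 and 372), the far one at v≈12. I'll check the box position from these.

Run:
```python
from h import *
cp=arm.camera_params("wrist")
for q in[(257,130),(372,131),(253,12),(372,10)]:print(q,plane(cp,*q,35,True)[:2].round(1))
a=[plane(cp,*q,35,True)[:2] for q in[(257,130),(372,131),(253,12),(372,10)]]
n=(a[0]+a[1])/2;f=(a[2]+a[3])/2;d=(f-n)/np.linalg.norm(f-n)
print(n,f,np.linalg.norm(f-n),np.degrees(np.arctan2(d[1],d[0])),"near comp",n-50.5*d,"mid",(n+f)/2)
```

```text
(257, 130) [ 452.3 -230.7]
(372, 131) [ 419.1 -316.6]
(253, 12) [ 545.2 -262.2]
(372, 10) [ 513.1 -351.9]
[ 435.72469066 -273.66100675] [ 529.18651645 -307.05631361] 99.24897681985985 -19.662567963558494 near comp [ 388.16931676 -256.66876108] mid [ 482.45560355 -290.35866018]
```

```bash
python3 -m handwheel '[{"x":0.005,"y":0,"z":-0.05,"ax":0,"ay":0,"az":0},{"x":0,"y":0,"z":-0.1,"ax":0,"ay":0,"az":0},{"x":0,"y":0,"z":-0.1,"ax":0,"ay":0,"az":0},{"x":0,"y":0,"z":-0.08,"ax":0,"ay":0,"az":0},{"x":0,"y":0,"z":-0.06,"ax":0,"ay":0,"az":0},{"x":0,"y":0,"z":-0.04,"ax":0,"ay":0,"az":0},{"x":0,"y":0,"z":-0.015,"ax":0,"ay":0,"az":0},{"x":0,"y":0,"z":0,"ax":0,"ay":0,"az":0}]'; python3 -m handwheel '[{"x":0,"y":0,"z":0,"ax":0,"ay":0,"az":0},{"x":0,"y":0,"z":0,"ax":0,"ay":0,"az":0},{"x":0,"y":0,"z":0,"ax":0,"ay":0,"az":0},{"x":0,"y":0,"z":0,"ax":0,"ay":0,"az":0},{"x":0,"y":0,"z":0,"ax":0,"ay":0,"az":0},{"x":0,"y":0,"z":0,"ax":0,"ay":0,"az":0},{"x":0,"y":0,"z":0,"ax":0,"ay":0,"az":0},{"x":0,"y":0,"z":0,"ax":0,"ay":0,"az":0}]'
```

```text
clock: 6.65
position: [387.1, -255.1, 50.0]
ee_rot: [0.984, -0.179, -0.0, 0.0]
contact_force: [-0.8, -0.2, -4.1]
gripper_width: 34.9
grasp_force: 61.0
clock: 7.45
position: [387.0, -255.4, 50.3]
ee_rot: [0.984, -0.179, -0.0, -0.0]
contact_force: [0.7, 0.2, -3.8]
gripper_width: 34.4
grasp_force: 61.0
```

Still hanging (−4 N), so about 1–2 mm to go.

```bash
python3 -m handwheel '[{"x":0,"y":0,"z":-0.004,"ax":0,"ay":0,"az":0},{"x":0,"y":0,"z":-0.003,"ax":0,"ay":0,"az":0},{"x":0,"y":0,"z":-0.003,"ax":0,"ay":0,"az":0},{"x":0,"y":0,"z":0,"ax":0,"ay":0,"az":0},{"x":0,"y":0,"z":0,"ax":0,"ay":0,"az":0},{"x":0,"y":0,"z":0,"ax":0,"ay":0,"az":0},{"x":0,"y":0,"z":0,"ax":0,"ay":0,"az":0},{"x":0,"y":0,"z":0,"ax":0,"ay":0,"az":0}]'
```

```text
clock: 8.25
position: [386.9, -255.3, 48.6]
ee_rot: [0.984, -0.179, -0.0, 0.0]
contact_force: [-3.4, 2.0, 5.5]
gripper_width: 34.7
grasp_force: 62.0
```

```bash
python3 -m handwheel '[{"x":0,"y":0,"z":0,"ax":0,"ay":0,"az":0},{"x":0,"y":0,"z":0,"ax":0,"ay":0,"az":0},{"x":0,"y":0,"z":0,"ax":0,"ay":0,"az":0},{"x":0,"y":0,"z":0,"ax":0,"ay":0,"az":0},{"x":0,"y":0,"z":0,"ax":0,"ay":0,"az":0},{"x":0,"y":0,"z":0,"ax":0,"ay":0,"az":0},{"x":0,"y":0,"z":0,"ax":0,"ay":0,"az":0},{"x":0,"y":0,"z":0,"ax":0,"ay":0,"az":0}]' 1 && python3 -m handwheel '[{"x":0,"y":0,"z":0.05,"ax":0,"ay":0,"az":0},{"x":0,"y":0,"z":0.1,"ax":0,"ay":0,"az":0},{"x":0,"y":0,"z":0.15,"ax":0,"ay":0,"az":0},{"x":0,"y":0,"z":0.2,"ax":0,"ay":0,"az":0},{"x":0,"y":0,"z":0.15,"ax":0,"ay":0,"az":0},{"x":0.05,"y":0.02,"z":0.05,"ax":0,"ay":0,"az":0},{"x":0.1,"y":0.045,"z":0,"ax":0,"ay":0,"az":0},{"x":0.15,"y":0.065,"z":0,"ax":0,"ay":0,"az":0}]' && python3 -m handwheel '[{"x":0.2,"y":0.09,"z":0,"ax":0,"ay":0,"az":-0.015},{"x":0.2,"y":0.09,"z":0,"ax":0,"ay":0,"az":0},{"x":0.2,"y":0.09,"z":0,"ax":0,"ay":0,"az":0},{"x":0.15,"y":0.08,"z":0,"ax":0,"ay":0,"az":0},{"x":0.12,"y":0.06,"z":0,"ax":0,"ay":0,"az":0},{"x":0.08,"y":0.03,"z":0,"ax":0,"ay":0,"az":0},{"x":0,"y":0,"z":0,"ax":0,"ay":0,"az":0},{"x":0,"y":0,"z":0,"ax":0,"ay":0,"az":0}]'
python3 - <<'E'
from h import *
s=arm.read_state();M=R.from_quat(s["ee_rot"]).as_matrix();print(s["position"],np.degrees(np.arctan2(M[1,1],M[0,1])))
cp,im=save("wrist","pics/w3.png")
E
```

```text
clock: 9.05
position: [387.0, -255.3, 48.3]
ee_rot: [0.984, -0.179, 0.0, -0.0]
contact_force: [1.0, 0.1, 0.7]
gripper_width: 85.4
grasp_force: 0.0
clock: 9.85
position: [447.2, -228.6, 187.8]
ee_rot: [0.984, -0.18, -0.0, -0.0]
contact_force: [-1.2, -0.4, -0.4]
gripper_width: 85.4
grasp_force: 0.0
clock: 10.65
position: [636.7, -140.4, 185.8]
ee_rot: [0.982, -0.19, -0.002, 0.0]
contact_force: [-0.5, 0.4, 0.6]
gripper_width: 85.7
grasp_force: 0.0
[ 636.70551182 -140.36828248  185.80047288] -111.9332961218577
```

View pics/w3.png

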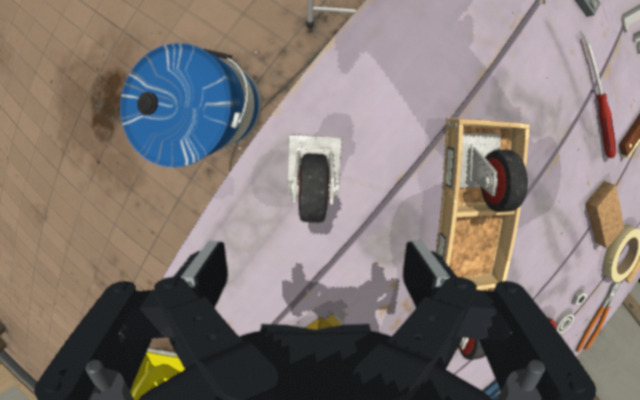

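Castor a is centred under the gripper: plate corners at (290,136) and (341,137), wheel centre at about (314,187).

Run:
```python
from h import *
cp=arm.camera_params("wrist");g=lambda u,v,z:plane(cp,u,v,z,True)[:2]
p,q=g(290,136,4),g(341,137,4);e=q-p;d=np.array([e[1],-e[0]])/np.linalg.norm(e)
print(p,q,np.linalg.norm(e),"edge ang",np.degrees(np.arctan2(e[1],e[0])),"d",d,"origin",(p+q)/2+38*d,"wheel",g(314,187,52),"grip",(p+q)/2+41*d,g(314,187,52)-3*d)
```

```text
[ 684.59234085 -132.56012635] [ 663.63690927 -181.79941248] 53.51296489785488 edge ang -113.0538071317454 d [-0.92013751  0.39159541] origin [ 639.14939977 -142.29914373] wheel [ 635.1816864  -139.80851457] grip [ 636.38898725 -141.12435749] [ 637.94209892 -140.9833008 ]
```

```bash
python3 -m handwheel '[{"x":0.001,"y":-0.003,"z":-0.05,"ax":0,"ay":0,"az":-0.01},{"x":0,"y":0,"z":-0.12,"ax":0,"ay":0,"az":0},{"x":0,"y":0,"z":-0.14,"ax":0,"ay":0,"az":0},{"x":0,"y":0,"z":-0.14,"ax":0,"ay":0,"az":0},{"x":0,"y":0,"z":-0.13,"ax":0,"ay":0,"az":0},{"x":0,"y":0,"z":-0.1,"ax":0,"ay":0,"az":0},{"x":0,"y":0,"z":-0.05,"ax":0,"ay":0,"az":0},{"x":0,"y":0,"z":0,"ax":0,"ay":0,"az":0}]' && python3 -m handwheel '[{"x":0,"y":0,"z":0,"ax":0,"ay":0,"az":0},{"x":0,"y":0,"z":0,"ax":0,"ay":0,"az":0},{"x":0,"y":0,"z":0,"ax":0,"ay":0,"az":0},{"x":0,"y":0,"z":0,"ax":0,"ay":0,"az":0},{"x":0,"y":0,"z":0,"ax":0,"ay":0,"az":0},{"x":0,"y":0,"z":0,"ax":0,"ay":0,"az":0},{"x":0,"y":0,"z":0,"ax":0,"ay":0,"az":0},{"x":0,"y":0,"z":0,"ax":0,"ay":0,"az":0}]' -1
```

```text
clock: 11.5
position: [635.7, -142.3, 40.6]
ee_rot: [0.98, -0.199, -0.002, 0.0]
contact_force: [-0.7, 0.2, -0.6]
gripper_width: 85.6
grasp_force: 0.0
clock: 12.3
position: [638.3, -141.7, 43.8]
ee_rot: [0.98, -0.198, 0.001, -0.0]
contact_force: [-0.1, 2.3, 6.1]
gripper_width: 34.5
grasp_force: 62.1
```

```bash
python3 -m handwheel '[{"x":0,"y":0,"z":0.05,"ax":0,"ay":0,"az":0},{"x":0,"y":0,"z":0.1,"ax":0,"ay":0,"az":0},{"x":0,"y":0,"z":0.15,"ax":0,"ay":0,"az":0},{"x":0,"y":0,"z":0.15,"ax":0,"ay":0,"az":0},{"x":-0.03,"y":-0.03,"z":0.05,"ax":0,"ay":0,"az":0},{"x":-0.06,"y":-0.06,"z":0,"ax":0,"ay":0,"az":0.008},{"x":-0.09,"y":-0.08,"z":0,"ax":0,"ay":0,"az":0.008},{"x":-0.11,"y":-0.1,"z":0,"ax":0,"ay":0,"az":0.008}]' && python3 -m handwheel '[{"x":-0.12,"y":-0.11,"z":0,"ax":0,"ay":0,"az":0},{"x":-0.12,"y":-0.11,"z":0,"ax":0,"ay":0,"az":0},{"x":-0.1,"y":-0.1,"z":0,"ax":0,"ay":0,"az":0},{"x":-0.08,"y":-0.08,"z":0,"ax":0,"ay":0,"az":0},{"x":-0.05,"y":-0.05,"z":0,"ax":0,"ay":0,"az":0},{"x":-0.028,"y":-0.022,"z":0,"ax":0,"ay":0,"az":0},{"x":0,"y":0,"z":0,"ax":0,"ay":0,"az":0},{"x":0,"y":0,"z":0,"ax":0,"ay":0,"az":0}]'
```

```text
clock: 13.1
position: [577.1, -196.0, 140.4]
ee_rot: [0.984, -0.179, -0.002, -0.0]
contact_force: [-0.2, -0.1, -3.5]
gripper_width: 34.7
grasp_force: 61.1
clock: 13.9
position: [480.0, -290.0, 142.1]
ee_rot: [0.984, -0.18, 0.0, -0.0]
contact_force: [-0.5, 0.7, -3.4]
gripper_width: 34.7
grasp_force: 61.0
```

Run:
```python
from h import *
cp,im=save("wrist","pics/w4.png");s=arm.read_state();print(s["position"],s["contact_force"])
```

```text
[ 480.26485277 -289.86851762  142.17224293] [ 0.12457919 -0.15908857 -2.89113421]
```

View pics/w4.png

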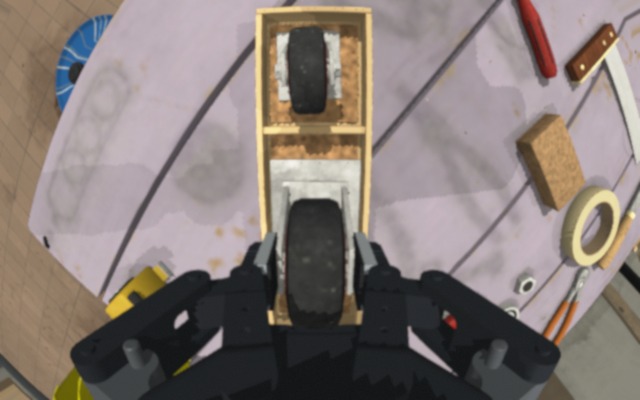

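Castor a hangs upright over the middle compartment in the same relation as before (divider v≈130, walls u≈258 and 372), and castor c is undisturbed. I'll lower it.

```bash
python3 -m handwheel '[{"x":0,"y":0,"z":-0.05,"ax":0,"ay":0,"az":0},{"x":0,"y":0,"z":-0.1,"ax":0,"ay":0,"az":0},{"x":0,"y":0,"z":-0.1,"ax":0,"ay":0,"az":0},{"x":0,"y":0,"z":-0.08,"ax":0,"ay":0,"az":0},{"x":0,"y":0,"z":-0.06,"ax":0,"ay":0,"az":0},{"x":0,"y":0,"z":-0.04,"ax":0,"ay":0,"az":0},{"x":0,"y":0,"z":-0.015,"ax":0,"ay":0,"az":0},{"x":0,"y":0,"z":0,"ax":0,"ay":0,"az":0}]' && python3 -m handwheel '[{"x":0,"y":0,"z":-0.004,"ax":0,"ay":0,"az":0},{"x":0,"y":0,"z":-0.003,"ax":0,"ay":0,"az":0},{"x":0,"y":0,"z":0,"ax":0,"ay":0,"az":0},{"x":0,"y":0,"z":0,"ax":0,"ay":0,"az":0},{"x":0,"y":0,"z":0,"ax":0,"ay":0,"az":0},{"x":0,"y":0,"z":0,"ax":0,"ay":0,"az":0},{"x":0,"y":0,"z":0,"ax":0,"ay":0,"az":0},{"x":0,"y":0,"z":0,"ax":0,"ay":0,"az":0}]'
```

```text
clock: 14.75
position: [479.8, -290.3, 53.2]
ee_rot: [0.984, -0.18, -0.0, 0.0]
contact_force: [0.2, 0.0, -2.6]
gripper_width: 34.8
grasp_force: 61.0
clock: 15.55
position: [479.6, -290.3, 51.9]
ee_rot: [0.984, -0.18, 0.0, 0.0]
contact_force: [0.2, 0.3, -4.2]
gripper_width: 34.6
grasp_force: 61.0
```

```bash
python3 -m handwheel '[{"x":0,"y":0,"z":-0.004,"ax":0,"ay":0,"az":0},{"x":0,"y":0,"z":-0.003,"ax":0,"ay":0,"az":0},{"x":0,"y":0,"z":0,"ax":0,"ay":0,"az":0},{"x":0,"y":0,"z":0,"ax":0,"ay":0,"az":0},{"x":0,"y":0,"z":0,"ax":0,"ay":0,"az":0},{"x":0,"y":0,"z":0,"ax":0,"ay":0,"az":0},{"x":0,"y":0,"z":0,"ax":0,"ay":0,"az":0},{"x":0,"y":0,"z":0,"ax":0,"ay":0,"az":0}]'
```

```text
clock: 16.35
position: [479.6, -290.3, 51.8]
ee_rot: [0.984, -0.18, 0.0, 0.0]
contact_force: [-2.8, 2.1, 5.4]
gripper_width: 34.4
grasp_force: 62.2
```

In contact with the floor. I'll release, rise and back away.

```bash
python3 -m handwheel '[{"x":0,"y":0,"z":0,"ax":0,"ay":0,"az":0},{"x":0,"y":0,"z":0,"ax":0,"ay":0,"az":0},{"x":0,"y":0,"z":0,"ax":0,"ay":0,"az":0},{"x":0,"y":0,"z":0,"ax":0,"ay":0,"az":0},{"x":0,"y":0,"z":0,"ax":0,"ay":0,"az":0},{"x":0,"y":0,"z":0,"ax":0,"ay":0,"az":0},{"x":0,"y":0,"z":0,"ax":0,"ay":0,"az":0},{"x":0,"y":0,"z":0,"ax":0,"ay":0,"az":0}]' 1 && python3 -m handwheel '[{"x":0,"y":0,"z":0.05,"ax":0,"ay":0,"az":0},{"x":0,"y":0,"z":0.1,"ax":0,"ay":0,"az":0},{"x":0,"y":0,"z":0.15,"ax":0,"ay":0,"az":0},{"x":0,"y":0,"z":0.2,"ax":0,"ay":0,"az":0},{"x":0,"y":0,"z":0.2,"ax":0,"ay":0,"az":0},{"x":-0.05,"y":0.1,"z":0.1,"ax":0,"ay":0,"az":0},{"x":-0.05,"y":0.2,"z":0,"ax":0,"ay":0,"az":0},{"x":-0.05,"y":0.2,"z":0,"ax":0,"ay":0,"az":0}]' && python3 -m handwheel '[{"x":0,"y":0.2,"z":0,"ax":0,"ay":0,"az":0},{"x":0,"y":0.2,"z":0,"ax":0,"ay":0,"az":0},{"x":0,"y":0.2,"z":0,"ax":0,"ay":0,"az":0},{"x":0,"y":0.2,"z":0,"ax":0,"ay":0,"az":0},{"x":0,"y":0.15,"z":0,"ax":0,"ay":0,"az":0},{"x":0,"y":0.08,"z":0,"ax":0,"ay":0,"az":0},{"x":0,"y":0,"z":0,"ax":0,"ay":0,"az":0},{"x":0,"y":0,"z":0,"ax":0,"ay":0,"az":0}]'
python3 - <<'E'
from h import *
cp,im=save("top","pics/t5.png");cp,i2=save("scene","pics/s5.png")
a=cv2.imread("pics/t5.png")[130:315,320:450];b=cv2.imread("pics/s5.png")[130:290,280:480]
a=cv2.resize(a,(386,550));b=cv2.resize(b,(410,328));o=np.zeros((550,796,3),np.uint8);o[:,:386]=a;o[:328,386:]=b
cv2.imwrite("pics/f5.png",o)
E
```

```text
clock: 17.15
position: [479.6, -290.4, 50.5]
ee_rot: [0.984, -0.18, 0.0, 0.0]
contact_force: [-0.5, -0.9, -0.4]
gripper_width: 85.3
grasp_force: 0.0
clock: 17.95
position: [449.5, -189.7, 212.1]
ee_rot: [0.984, -0.181, 0.002, -0.0]
contact_force: [0.8, 0.5, -0.0]
gripper_width: 85.6
grasp_force: 0.0
clock: 18.75
position: [449.5, 15.7, 211.0]
ee_rot: [0.984, -0.179, 0.0, -0.0]
contact_force: [0.3, -0.1, -0.3]
gripper_width: 85.6
grasp_force: 0.0
```

View pics/f5.png

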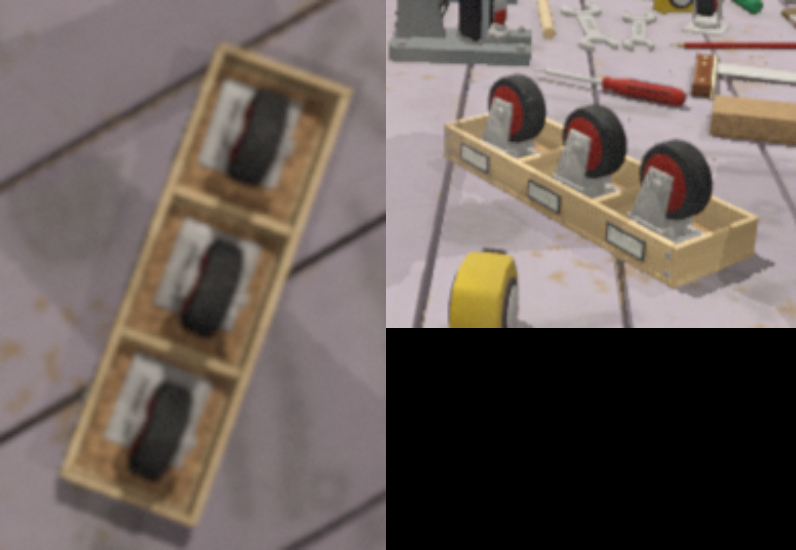

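The three castors stand upright, one to a compartment (wheels at about (262,135), (213,287) and (162,430) in the left-hand crop), and the gripper is clear.

```bash
python3 -c "
from bench import arm
print(arm.job_done())"
```

```text
the job is handed in; nothing more can be done
None
```

Both loose castors now stand upright in the box's two empty compartments and the stowed one is still in its own; the job was handed in at about 19 s of the 66 s allowed, and no verdict came back.

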